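# Open the safety-capped adhesive jar at the packing bench

## Robot

A 7-joint arm with a two-finger parallel gripper is mounted at the origin on the work surface. World frame = base frame: x ahead of the robot, y to its left, z up, the work surface at z = 0. Lengths are in m, angles in degrees, forces in N, time in s.
With the tool pointing down it reaches from about 0.425 to 0.875 m from the base axis. Payload 4.7 kg.
Tool frame: the origin (TCP) lies at the very end of the fingers, on their centre line; the grasp point (between the pads) lies env.tcp_to_grasp behind it (env.tcp_to_grasp is the distance from the TCP to the grasp point, in m); z points along the fingers, x is the direction in which the jaws open and shut, and the axes are right-handed (so a half turn about z gives the same grasp; the last joint's range is limited). The gripper opens to 87 mm and grips with 3 to 60 N. Pads are 19 mm wide; open, the fingers measure 117 mm over their backs; the gripper's body (75 mm by 190 mm) begins 51 mm behind the grasp point.
Start: joints at [0.808, 18.392, -4.016, 83.108, 1.295, 78.541, -3.26], TCP at [0.65, -0, 0.223] pointing down, gripper open.
Joint ranges: [-163.93, 163.93], [-17.29, 119.83], [-79.2, 71.16], [3.27, 140.29], [-89.18, 269.18], [5.43, 117.66], [-154.24, 154.24]. Speed limits (degrees/s): [147.25, 147.25, 180, 180, 180, 180, 180].

## Interface

Orientations are given as [roll, pitch, yaw] about the fixed x, y, z axes, in that order (R = Rz(yaw) Ry(pitch) Rx(roll)).
In Python, from cell import env gives the robot as it stands. The module is installed in compiled form; this text tells all that it offers.
- The arm moves only by the tool send_rows, never from a script. Its argument "steps" is a list of rows, each a list of 3 entries, a list of its own where there are three numbers: the shift along the tool's x, y, z in m, then the turn, a rotation vector about the tool's x, y, z in rad, then the finger opening in m, from 0 to 0.087. A call has exactly 5 rows; each row is the pose to reach, as a shift and turn from the pose commanded when the call began, along the tool's axes at that moment; what a row does not reach only later rows make up. A row lasts 1/12 s, in which the tool goes at most 41.7 mm and 7.16 degrees, less where a joint would pass 70% of its speed; a pose out of reach is approached as far as the arm can. A call with a gripper value outside its range is refused whole. The fingers move at their own pace and stop on an object; "grip_force" is the grip in N (left out, the last holds). Time passes only in rows, so rows that repeat a pose let the fingers close, or fill a call up. It gives the time, the measured TCP pose, the force and the opening at its end, in the units of the state.
- env.get_obs(): the state, without advancing time (a new reading comes with each control period).
- env.read_camera(name): name is "scene" or "side" or "wrist"; returns a dict with "pixels" (384x512x3 uint8, red, green, blue), "fx", "fy", "cx", "cy" (pixels), "position" and "rotation" of the camera in the world. Camera axes: x right, y up, looking along -z (the intrinsics and any distortion apply to the point x, -y, -z); pixel columns grow to the right and rows downward; lengths in m; the calibration is good to about 2 mm. A picture is of the moment at which its call begins. There is no depth.
- env.sign_off(): hands the job in, once; it reports no verdict.
The state is a dict: "time_s": time; "qpos": joint angles; "joint_velocities": joint speeds; "effort": joint torques, N m; "tool_pos": TCP position; "tool_rot": TCP orientation; "force": force on the tool from outside, world axes, zero at the start; "wrist_torque": the same for the moment, N m; "grip_width": finger opening in m.
Only numpy, scipy, OpenCV 4.12 (cv2) and the standard library are available. Lean on these libraries where they do the work, as an engineer would, in place of code of your own. Each camera call takes 0.05 s, during which the arm holds its last target.

## Task

Take the safety cap off the adhesive jar: squeeze its two orange side tabs in, and with them squeezed turn the cap counter-clockwise (seen from above) until it comes free of its neck. Lift it off and set it down, not drop it, right way up inside the shallow blue tray, let go of it, and leave the tape roll, the carton and the bottle alone.

Things in the scene. Friction and masses are not known exactly. Their poses are not given: they have to be found in the camera images.
- jar: White round jar, 120 mm in diameter, shoulder 80 mm above the bench, fixed in a bench holder (plate 150 x 150 x 8 mm, dark ring). Origin at the centre of the underside, z up. A neck, 38 mm in diameter, rises 47 mm from the middle of the shoulder and carries the cap; how the neck is turned varies and cannot be told from the jar's yaw.
- shoulder (a point): Centre of the jar's shoulder, on the axis, 80 mm above the bench. Two black latch stops, 9 mm high, stand on the shoulder on opposite sides, 32 to 38 mm from the axis: keep fingertips more than 10 mm above the shoulder beside the cap.
- cap: Grey round cap, 60 mm in diameter, 52 mm tall, about 0.11 kg, loose, at first locked on the neck. Origin on its axis in the plane of its lower edge (82 mm above the bench at the start), z up. Tabs on its own +y and -y sides. Unsqueezed it has 8 to 63 degrees of play, then the tabs hit the latch stops; squeezed, it turns on past them, and the tabs may then be let go, to regrasp.
- cap_top (a point): Centre of the cap's top, 52 mm above its origin. Lugs inside hold the cap down (about 2 mm of lift) until it has turned 63 to 118 degrees counter-clockwise from its start (unknown, varies). Over the next 19 degrees it lifts straight off; then a hard end stop, felt as a sudden twisting moment. Best lift 5 to 14 degrees back from that stop. It turns lightly and stays where left.
- tab_a (a joint): How far the orange tab on the cap's +y side is squeezed in, in m: 0 out, 0.005 fully in. Tab 20 mm wide, from 12 to 46 mm above the cap's origin; flat outer face 34.5 mm from the cap's axis when out (69 mm over both), 29.5 mm when in (59 mm). Its spring takes 7.5 N at 0, 15 N fully in: squeeze with 20 to 35 N. It clears the latch stop from about 0.0035.
- tab_b (a joint): The same for the orange tab on the cap's -y side.
- tray: Shallow open blue tray, fixed to the bench, outside 190 x 190 mm and 24 mm high, walls and floor 4 mm thick. Origin at the centre of the underside, z up, sides along x and y.
- tape: Roll of brown tape lying flat, 96 mm in diameter, 48 mm high, loose, a bystander. Origin at the centre of the underside.
- carton: Closed cardboard carton, 100 x 140 x 70 mm (x, y, z), loose, a bystander. Origin at the centre of the underside.
- cleaner: White bottle with a red cap, 60 mm in diameter, 150 mm tall, standing, loose, a bystander. Origin at the centre of the underside.
Not all that is in view belongs to the job. There is more than one size of the cap; the one meant has the size given above.

How it is judged (in metres and radians):
On the way, in this order (a step that is already met when the one before it is completed fails the run):
1. both tabs are squeezed in by more than 3 mm while the cap sits on its neck (value of joint each of tab_a, tab_b above 0.003 m and z of cap in the frame of jar below 0.09 m and horizontal distance between cap and jar below 0.006 m), for 0.2 s.
2. the cap is lifted off the neck, upright (z of cap in the frame of jar above 0.115 m and angle between cap's own z axis and vertical below 0.5 rad), for 0.1 s.
At the end, for the whole second after the job is handed in: The cap stands right way up (within 0.1 rad) and flat on the floor of the tray, its axis within 66 mm of the tray's centre along each side, at rest and released, both tabs sprung out again (x of cap in the frame of tray between -0.066 and 0.066 m and y of cap in the frame of tray between -0.066 and 0.066 m and z of cap in the frame of tray between 0.001 and 0.008 m and not (angle between cap's own z axis and vertical above 0.1 rad) and linear speed of cap below 0.02 m/s and value of joint each of tab_a, tab_b below 0.001 m); the robot touches nothing.
It fails at once if the cap is dropped or thrown (faster than 0.5 m/s with no finger on it) (linear speed of cap above 0.5 m/s and contact force between the fingers and cap below 0.05 N).
It fails at once if the tape roll, the carton or the bottle is moved by more than 25 mm or tipped (distance of any of tape, carton, cleaner from where it was at the start of the episode above 0.025 m or angle between cleaner's own z axis and vertical above 0.3 rad).
It also fails if it takes over 58 s, if anything falls off the work surface, if the arm or the gripper's body presses on something with over 40 N, if the wrist force passes 120 N, or if a joint passes its speed limit or range.

## Working session

There is one attempt and no reset: what is moved stays moved. The work goes in short steps, Python scripts to look and compute and a tool call to move; the robot and the scene stay as the last step left them, time stands still between calls to the robot, and variables do not carry over. Pictures are saved under pics/ and viewed, and the job is handed in when it is done.

Besides the shell and the picture viewer there is one more tool, called after "Emit:" as name([rows], argument=value, ...), one row to a line, values as JSON. send_rows: Moves the arm, as the interface text tells. Its arguments: {"type":"object","properties":{"steps":{"type":"array"},"grip_force":{"type":"number"}},"required":["steps"]}

```bash
mkdir -p pics; ls
python3 - <<'E'
from cell import env
import cv2
o=env.get_obs()
for k,v in o.items(): print(k,v)
print(env.tcp_to_grasp)
for n in ["scene","side","wrist"]:
    c=env.read_camera(n)
    cv2.imwrite(f"pics/{n}0.png",c["pixels"][:,:,::-1])
    print(n,{k:v for k,v in c.items() if k!="pixels"})
E
```

```text
pics
time_s 0.0
qpos [ 0.80903134 18.43836259 -4.01524292 83.17477386  1.2942634  78.54130643
 -3.2601264 ]
joint_velocities [-0.06651446  0.00583754 -0.01880299 -0.0025648  -0.04396839  0.01177659
  0.03091457]
effort [-2.58547143e-04 -4.91284704e+01 -4.03903294e-01 -3.12526345e+01
 -6.40594075e-02  4.37659642e-02  1.61017233e-04]
tool_pos [ 6.49443267e-01 -6.29916535e-05  2.21470501e-01]
tool_rot [1.79994833e+02 1.09241061e-01 1.63232642e-04]
force [ 0.42398668  0.30716432 -0.51786847]
wrist_torque [-0.03412748 -0.054737    0.00858384]
grip_width 0.08700977663839232
0.0187
scene {'fx': 441.72831147501455, 'fy': 441.72831147501455, 'cx': 252.9787799525694, 'cy': 193.32758131059612, 'position': array([ 1.4482257 , -0.56821398,  0.94749164]), 'rotation': array([50.98577301,  0.19338077, 55.58889421])}
side {'fx': 457.30493939217166, 'fy': 457.30493939217166, 'cx': 253.55350450711242, 'cy': 187.45346391807618, 'position': array([-0.08001049,  0.85787817,  0.73434839]), 'rotation': array([  59.80213333,    0.18123005, -141.86335452])}
wrist {'fx': 285.6483373091676, 'fy': 285.6483373091676, 'cx': 252.02295892292605, 'cy': 193.46775992379577, 'position': array([0.64865274, 0.08341182, 0.38484032]), 'rotation': array([-17.44631213,   0.02794783,  -0.06041303])}
```

View pics/scene0.png

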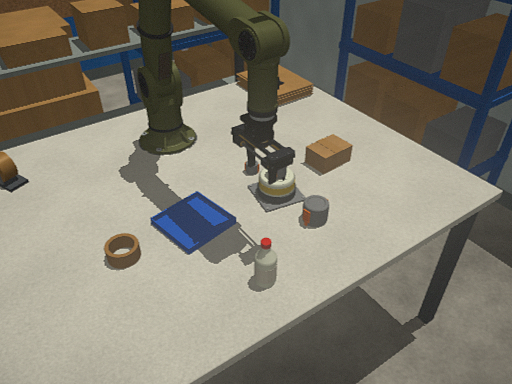

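View pics/side0.png

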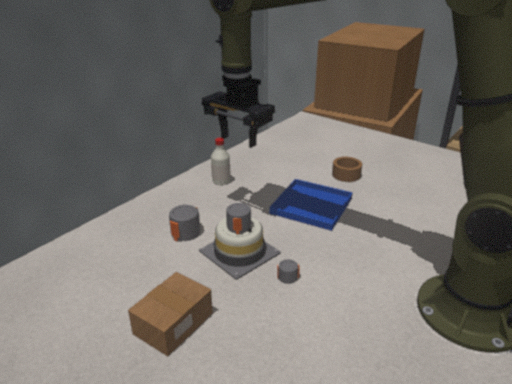

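View pics/wrist0.png

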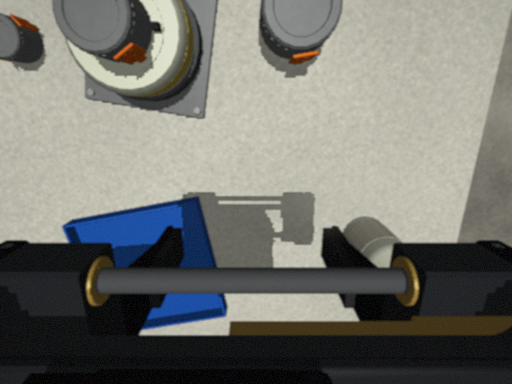

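```bash
cat > h.py <<'E'
import numpy as np, cv2
from scipy.spatial.transform import Rotation as R
from cell import env
def shot(n,fn=None):
    c=env.read_camera(n); c["n"]=n
    if fn: cv2.imwrite(f"pics/{fn}.png",c["pixels"][:,:,::-1])
    return c
def ray(c,u,v):
    d=np.array([(u-c["cx"])/c["fx"],-(v-c["cy"])/c["fy"],-1.])
    return R.from_euler('xyz',c["rotation"],degrees=True).apply(d)
def onz(c,u,v,z):
    d=ray(c,u,v);p=c["position"];return p+d*(z-p[2])/d[2]
def proj(c,P):
    q=R.from_euler('xyz',c["rotation"],degrees=True).inv().apply(np.asarray(P)-c["position"])
    return c["cx"]-c["fx"]*q[...,0]/q[...,2], c["cy"]+c["fy"]*q[...,1]/q[...,2]
def crop(c,x0,y0,x1,y1,k,fn):
    cv2.imwrite(f"pics/{fn}.png",cv2.resize(c["pixels"][y0:y1,x0:x1,::-1],None,fx=k,fy=k,interpolation=cv2.INTER_CUBIC))
E
python3 - <<'E'
from h import *
c=shot("wrist"); crop(c,0,0,350,130,2.28,"w1")
s=shot("side"); crop(s,150,180,310,300,5,"s1")
s=shot("scene"); crop(s,200,130,360,290,3.7,"c1")
E
```

```text
(no output)
```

View pics/w1.png

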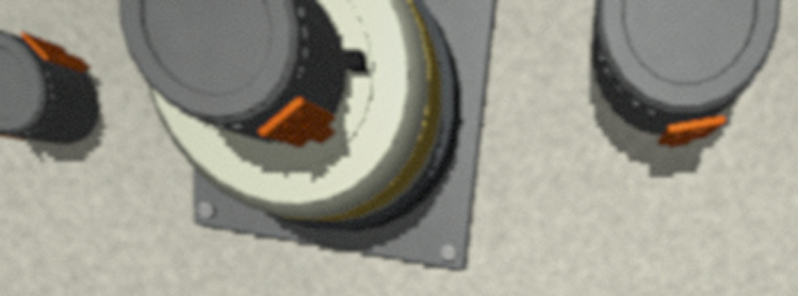

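View pics/s1.png

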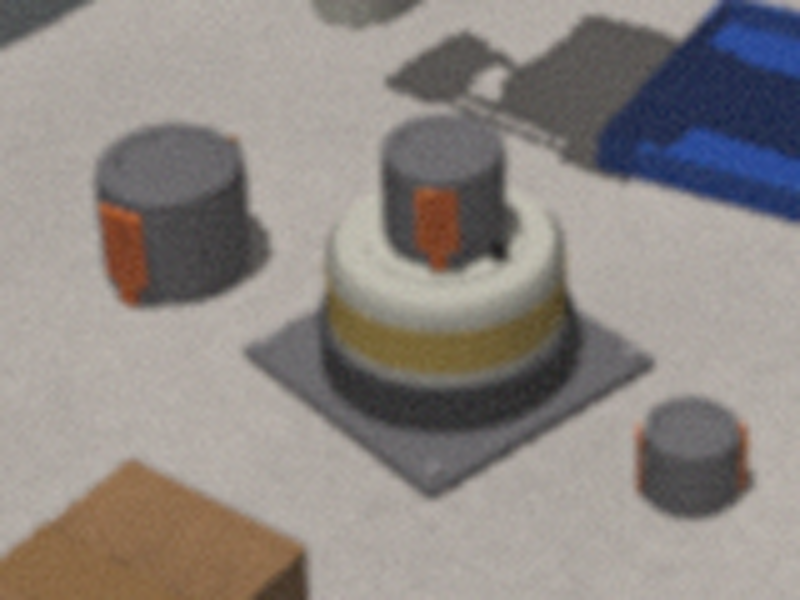

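View pics/c1.png

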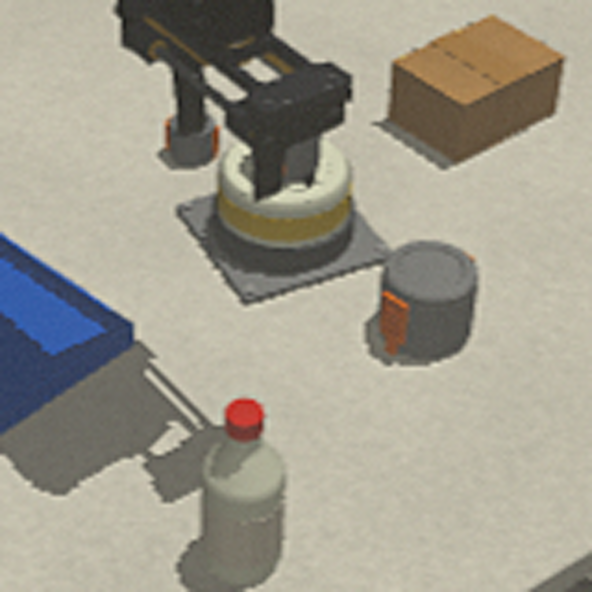

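Run:
```python
from h import *
w=shot("wrist"); s=shot("side"); c=shot("scene")
k=2.28
# cap top ellipse from side
for z in (.134,.136): print("cap top side",z,onz(s,150+443/5,180+153/5,z))
l=onz(s,150+381/5,180+150/5,.134); r=onz(s,150+505/5,180+155/5,.134); print("width on jar",np.linalg.norm(l-r))
l=onz(s,150+95/5,180+170/5,.07); r=onz(s,150+246/5,180+160/5,.07); print("width big",np.linalg.norm(l-r))
# tab bottom/top centre in side
for (u,v,z) in ((437,190,.128),): print("tab",onz(s,150+u/5,180+v/5,z))
# plate corners side
for u,v in ((247,352),(432,496),(654,362)): print("plate",onz(s,150+u/5,180+v/5,.008))
# wrist: cap tabs top edge
print("wtab top",[onz(w,a/k,b/k,.128)[:2].round(4) for a,b in ((262,133),(303,99))])
print("plate w",[onz(w,a/k,b/k,.008)[:2].round(4) for a,b in ((197,223),(465,268))])
# masks
def blob(c,lo,hi,name):
    h=cv2.cvtColor(c["pixels"],cv2.COLOR_RGB2HSV); m=cv2.inRange(h,lo,hi)
    n,l,st,ce=cv2.connectedComponentsWithStats(m)
    for i in range(1,n):
        if st[i,4]>25: print(name,c["n"],st[i],ce[i].round(1))
    return m
blob(s,(0,170,80),(14,255,255),"or/red");blob(c,(0,170,80),(14,255,255),"or/red")
for cc in (s,c):
    m=blob(cc,(105,120,40),(125,255,255),"blue")
    ct=max(cv2.findContours(m,0,1)[0],key=cv2.contourArea); ct=cv2.convexHull(ct)
    p=cv2.approxPolyDP(ct,4,True)[:,0]
    for q in p: print(q,onz(cc,*q,.024)[:2].round(3),onz(cc,*q,0)[:2].round(3))
# bottle red cap top, tape
print("bottle side",onz(s,219.5,141,.15),"scene",onz(c,265.5,241,.15))
print("tape",onz(s,347,162,.048),onz(c,122,242,.048))
```

```text
cap top side 0.134 [0.51865164 0.15661084 0.134     ]
cap top side 0.136 [0.51665725 0.15894705 0.136     ]
width on jar 0.05990055410099939
width big 0.07900520203677133
tab [0.50639288 0.17596792 0.128     ]
plate [0.60437581 0.21399977 0.008     ]
plate [0.45981634 0.2392779  0.008     ]
plate [0.4355954 0.092926  0.008    ]
wtab top [array([0.5363, 0.1191]), array([0.5524, 0.1302])]
plate w [array([0.4416, 0.0907]), array([0.5876, 0.0666])]
or/red side [216 138   7   6  32] [219.1 140.3]
or/red side [234 219   7  14  50] [237.  224.1]
or/red side [171 222   7  17  51] [174.5 228.9]
or/red scene [261 238  10   7  57] [265.6 241.1]
blue side [ 270  180   81   50 2429] [311.6 203.8]
[271 206] [ 0.57  -0.048] [ 0.592 -0.079]
[295 180] [ 0.601 -0.219] [ 0.624 -0.255]
[350 193] [ 0.425 -0.253] [ 0.442 -0.291]
[331 229] [ 0.376 -0.054] [ 0.392 -0.085]
[272 213] [ 0.546 -0.02 ] [ 0.567 -0.05 ]
blue scene [271   0   8  17 105] [275.   7.]
blue scene [ 338    0  174  152 3879] [440.   72.3]
blue scene [497   0  15   4  32] [506.    0.9]
blue scene [64 17 14 19 93] [71.8 25.2]
blue scene [171  30  57  21 514] [197.9  39.6]
blue scene [ 80  48  64  56 862] [117.9  67.3]
blue scene [487 122  25  57 390] [502.8 150.6]
blue scene [191 192  39  22  54] [208.9 200.5]
blue scene [ 151  196   78   53 1672] [189.1 220.2]
[472 151] [0.765 0.893] [0.748 0.931]
[338  70] [-0.067  0.987] [-0.106  1.028]
[346   0] [-0.938  1.875] [-1.     1.939]
[511  10] [-0.127  2.623] [-0.168  2.706]
[511  96] [0.593 1.434] [0.571 1.486]
bottle side [ 0.79997463 -0.0901276   0.15      ] scene [ 0.81074221 -0.09639539  0.15      ]
tape [ 0.50976891 -0.38836066  0.048     ] [ 0.50011017 -0.37514218  0.048     ]
```

Emit:
send_rows([
  [[-0.02, -0.024, 0], [0, 0, 0.08], 0.087],
  [[-0.05, -0.06, 0], [0, 0, 0.18], 0.087],
  [[-0.08, -0.095, 0], [0, 0, 0.3], 0.087],
  [[-0.11, -0.13, 0], [0, 0, 0.42], 0.087],
  [[-0.128, -0.155, 0], [0, 0, 0.5], 0.087],
])

```text
time_s: 0.87
tool_pos: [0.5225, 0.1532, 0.2227]
tool_rot: [-180.0, -0.0, -29.0]
force: [1.1, 0.6, 0.4]
grip_width: 0.0868
```

Emit:
send_rows([
  [[0, 0, 0], [0, 0, 0.12], 0.087],
  [[0, 0, 0], [0, 0, 0.24], 0.087],
  [[0, 0, 0], [0, 0, 0.36], 0.087],
  [[0, 0, 0], [0, 0, 0.46], 0.087],
  [[0, 0, 0], [0, 0, 0.46], 0.087],
], grip_force=30)

```text
time_s: 1.28
tool_pos: [0.524, 0.1524, 0.2228]
tool_rot: [-180.0, -0.0, -55.1]
force: [-0.8, 0.3, -0.5]
grip_width: 0.0872
```

Run:
```python
from h import *
o=env.get_obs(); print(o["time_s"],o["tool_pos"],o["tool_rot"],o["force"],o["wrist_torque"],o["qpos"])
w=shot("wrist","w2"); s=shot("side"); crop(s,150,130,310,250,5,"s2")
```

```text
1.2833 [0.52397242 0.15243988 0.22278666] [-1.79977006e+02 -1.86630992e-02 -5.51340102e+01] [-0.78743233  0.27881287 -0.47550905] [ 0.01462128  0.10037905 -0.02593358] [-12.89381117   5.97140249  -6.57755406  97.95693746   0.71566777
  76.08459504 -74.74178425]
```

View pics/w2.png

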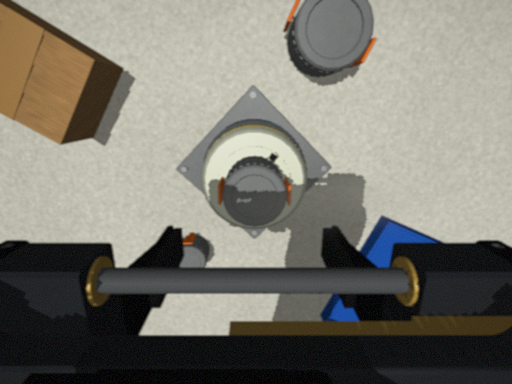

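View pics/s2.png

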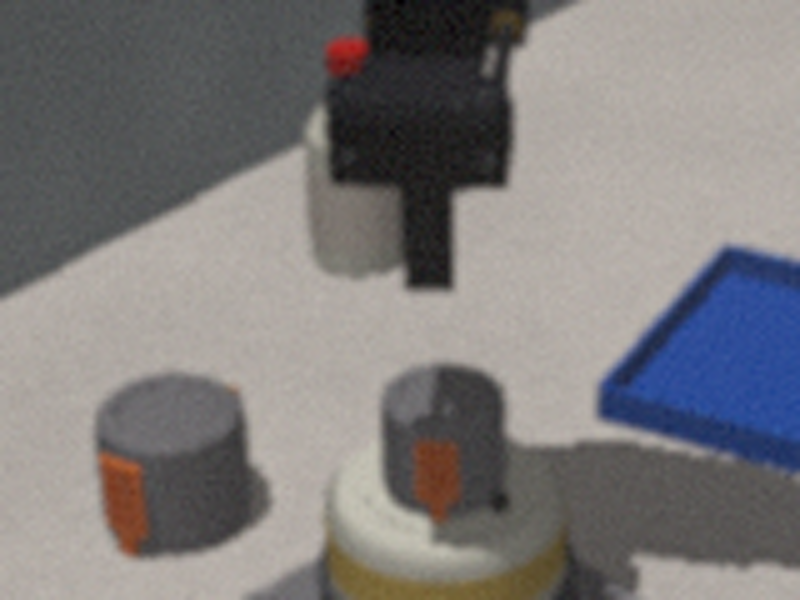

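Run:
```python
from h import *
w=shot("wrist"); crop(w,180,120,330,240,5,"w3")
h=cv2.cvtColor(w["pixels"],cv2.COLOR_RGB2HSV); m=cv2.inRange(h,(0,150,50),(14,255,255)); m[:, :200]=0; m[:150]=0; m[230:]=0; m[:,320:]=0
n,l,st,ce=cv2.connectedComponentsWithStats(m)
for i in range(1,n):
    if st[i,4]>8:
        print(st[i],ce[i])
        p=np.argwhere(l==i)[:,::-1]; print(onz(w,*ce[i],.118)[:2])
# plate corners
for u,v in ((253,87),(178,169),(329,169)): print(onz(w,u,v,.008)[:2])
print(proj(w,[.5224,.1535,.134]))
```

```text
[219 179   5  25  77] [220.53246753 190.11688312]
[0.50711005 0.17959705]
[285 179   6  17  48] [287.60416667 186.22916667]
[0.54800075 0.12824252]
[0.60803849 0.21111567]
[0.46494687 0.23410264]
[0.58211375 0.06727331]
(np.float64(251.32006475976092), np.float64(197.6218050745597))
```

View pics/w3.png

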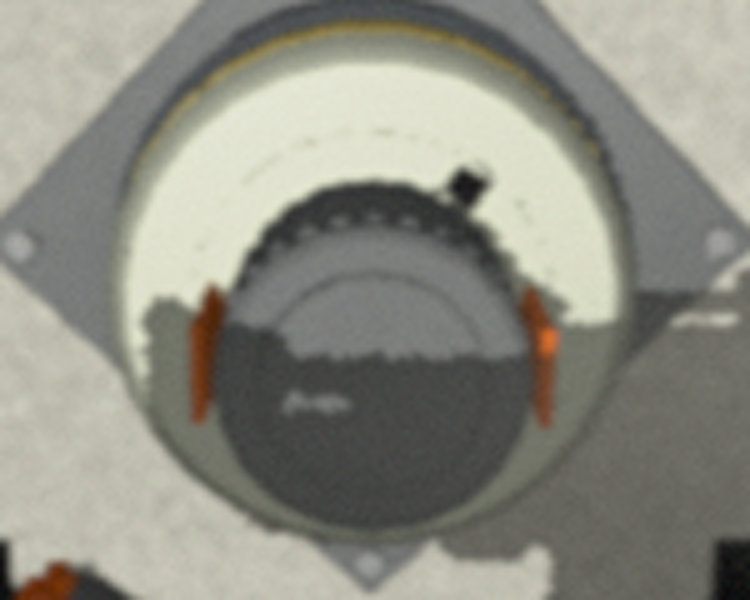

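The wrist crop shows the cap at about (255,196) px on the jar. Its tabs are level at (221,190) and (288,187), so the jaws are already lined up with them. There are three candidates in the side view: the big cap on the bench (184,222) measures 79 mm, the small one is at (288,271), and the one on the neck (238,218) measures 59.9 mm. The one on the neck fits the description, and the enlarged crop confirms it. I'll descend onto it now.

Emit:
send_rows([
  [[0.001, 0, 0.02], [0, 0, 0], 0.087],
  [[0.001, 0, 0.05], [0, 0, 0], 0.087],
  [[0.001, 0, 0.08], [0, 0, 0], 0.087],
  [[0.001, 0, 0.1], [0, 0, 0], 0.087],
  [[0.001, 0, 0.11], [0, 0, 0], 0.087],
], grip_force=30)

```text
time_s: 1.85
tool_pos: [0.5226, 0.1508, 0.1094]
tool_rot: [179.7, 0.1, -54.9]
force: [-0.9, -0.3, 0.4]
grip_width: 0.0871
```

Emit:
send_rows([
  [[0, 0, 0.006], [0, 0, 0], 0.087],
  [[0, 0, 0.012], [0, 0, 0], 0.087],
  [[0, 0, 0.018], [0, 0, 0], 0.087],
  [[0, 0, 0.018], [0, 0, 0], 0.087],
  [[0, 0, 0.018], [0, 0, 0], 0.087],
])

```text
time_s: 2.27
tool_pos: [0.525, 0.1517, 0.0952]
tool_rot: [-179.9, -0.0, -55.0]
force: [-0.6, 0.3, 0.3]
grip_width: 0.0872
```

Run:
```python
from h import *
o=env.get_obs(); print(o["time_s"],o["tool_pos"],o["tool_rot"],o["force"],o["wrist_torque"])
w=shot("wrist"); crop(w,110,140,400,300,2.7,"w4"); s=shot("side"); crop(s,180,160,300,250,6,"s4")
```

```text
2.2667 [0.52503803 0.15172676 0.09519944] [-1.79942101e+02 -2.29115848e-02 -5.49892139e+01] [-0.55700379  0.30210913  0.30289665] [-0.01921372  0.11847172  0.00105764]
```

View pics/w4.png

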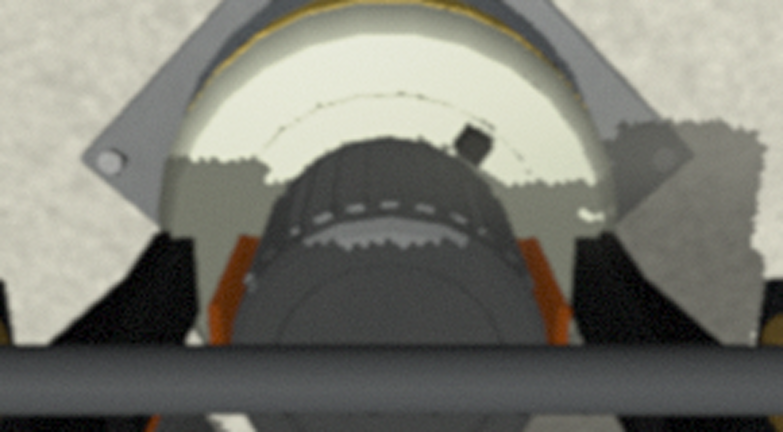

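View pics/s4.png

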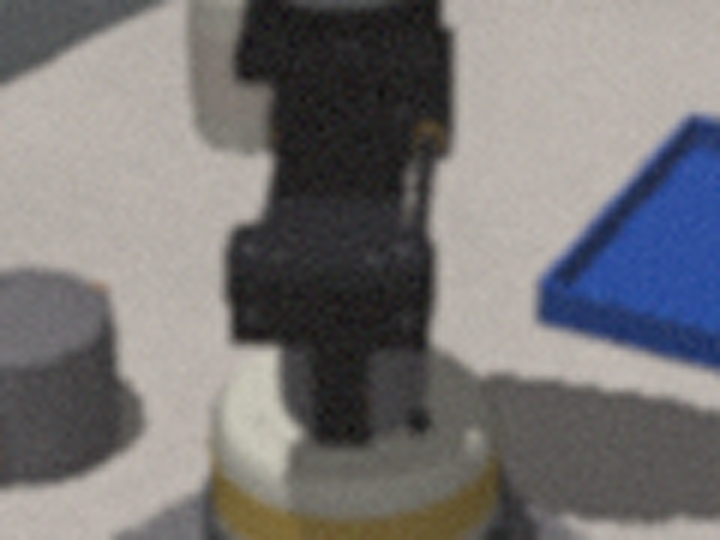

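The fingers stand evenly either side of the tabs, at about x 195 and 575 in the crop, with the tabs at 225 and 555. I'll squeeze now.

Emit:
send_rows([
  [[0, 0, 0], [0, 0, 0], 0.07],
  [[0, 0, 0], [0, 0, 0], 0.062],
  [[0, 0, 0], [0, 0, 0], 0.05],
  [[0, 0, 0], [0, 0, 0], 0.05],
  [[0, 0, 0], [0, 0, 0], 0.05],
], grip_force=28)

```text
time_s: 2.78
tool_pos: [0.5247, 0.1516, 0.0949]
tool_rot: [-180.0, -0.0, -55.0]
force: [-0.5, 0.4, 1.8]
grip_width: 0.0618
```

Emit:
send_rows([
  [[0, 0, 0], [0, 0, 0], 0.05],
  [[0, 0, 0], [0, 0, 0], 0.05],
  [[0, 0, 0], [0, 0, 0], 0.05],
  [[0, 0, 0], [0, 0, 0], 0.05],
  [[0, 0, 0], [0, 0, 0], 0.05],
], grip_force=28)

```text
time_s: 3.2
tool_pos: [0.5248, 0.1515, 0.0949]
tool_rot: [-180.0, -0.0, -55.0]
force: [0.0, -0.6, 4.7]
grip_width: 0.0589
```

```bash
cat > st.py <<'E'
from cell import env
o=env.get_obs(); print(o["time_s"],o["tool_pos"].round(4),o["tool_rot"].round(1),"F",o["force"].round(1),"M",o["wrist_torque"].round(2),"w",round(o["grip_width"],4),"q7",o["qpos"][6].round(1))
E
python3 st.py
```

```text
3.2 [0.5248 0.1515 0.0949] [-180.   -0.  -55.] F [ 0.  -0.6  4.7] M [-0.16  0.31 -0.05] w 0.0589 q7 -75.2
```

Emit:
send_rows([
  [[0, 0, 0], [0, 0, -0.07], 0.05],
  [[0, 0, 0], [0, 0, -0.14], 0.05],
  [[0, 0, 0], [0, 0, -0.21], 0.05],
  [[0, 0, 0], [0, 0, -0.28], 0.05],
  [[0, 0, 0], [0, 0, -0.35], 0.05],
])

```text
time_s: 3.62
tool_pos: [0.5249, 0.1517, 0.0949]
tool_rot: [-180.0, -0.0, -34.8]
force: [-1.2, -0.3, 4.0]
grip_width: 0.0588
```

```bash
python3 st.py
```

```text
3.6167 [0.5249 0.1517 0.0949] [-180.    -0.   -34.8] F [-1.2 -0.3  4. ] M [-0.15  0.18  0.  ] w 0.0588 q7 -55.3
```

Emit:
send_rows([
  [[0, 0, 0], [0, 0, -0.07], 0.05],
  [[0, 0, 0], [0, 0, -0.14], 0.05],
  [[0, 0, 0], [0, 0, -0.21], 0.05],
  [[0, 0, 0], [0, 0, -0.28], 0.05],
  [[0, 0, 0], [0, 0, -0.35], 0.05],
])

```text
time_s: 4.03
tool_pos: [0.525, 0.1517, 0.0949]
tool_rot: [-180.0, -0.1, -14.7]
force: [0.1, 0.4, 4.5]
grip_width: 0.0583
```

```bash
python3 st.py
```

```text
4.0333 [0.525  0.1517 0.0949] [-1.80e+02 -1.00e-01 -1.47e+01] F [0.1 0.4 4.5] M [-0.09  0.02 -0.04] w 0.0583 q7 -35.7
```

Emit:
send_rows([
  [[0, 0, 0], [0, 0, -0.07], 0.05],
  [[0, 0, 0], [0, 0, -0.14], 0.05],
  [[0, 0, 0], [0, 0, -0.21], 0.05],
  [[0, 0, 0], [0, 0, -0.28], 0.05],
  [[0, 0, 0], [0, 0, -0.35], 0.05],
])

```text
time_s: 4.45
tool_pos: [0.5251, 0.1518, 0.0949]
tool_rot: [-180.0, -0.1, 5.4]
force: [-0.1, 0.3, 4.4]
grip_width: 0.0586
```

```bash
python3 st.py
python3 - <<'E'
from h import *
s=shot("side"); crop(s,180,160,300,250,6,"s5")
E
```

```text
4.45 [0.5251 0.1518 0.0949] [-1.8e+02 -1.0e-01  5.4e+00] F [-0.1  0.3  4.4] M [-0.03 -0.01 -0.01] w 0.0586 q7 -16.0
```

View pics/s5.png

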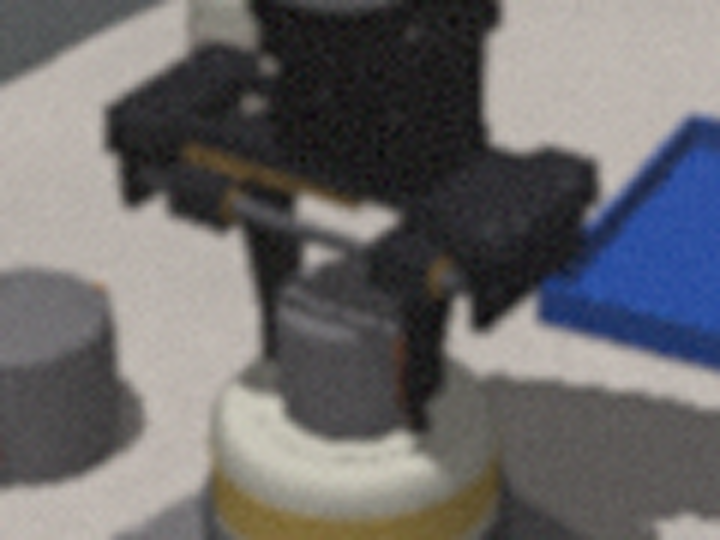

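The cap turns with the jaws: the tab is under the right finger at about (400,380) in the crop. It has turned 60° with no moment. I'll go slower now and watch the moment.

Emit:
send_rows([
  [[0, 0, 0], [0, 0, -0.05], 0.05],
  [[0, 0, 0], [0, 0, -0.1], 0.05],
  [[0, 0, 0], [0, 0, -0.15], 0.05],
  [[0, 0, 0], [0, 0, -0.2], 0.05],
  [[0, 0, 0], [0, 0, -0.25], 0.05],
])

```text
time_s: 4.92
tool_pos: [0.525, 0.1518, 0.0949]
tool_rot: [-180.0, -0.1, 19.5]
force: [0.6, 0.4, 4.0]
grip_width: 0.0587
```

```bash
python3 st.py
```

```text
4.9167 [0.525  0.1518 0.0949] [-1.80e+02 -1.00e-01  1.95e+01] F [0.6 0.4 4. ] M [ 0.01 -0.02 -0.01] w 0.0587 q7 -2.1
```

Emit:
send_rows([
  [[0, 0, 0], [0, 0, -0.03], 0.05],
  [[0, 0, 0], [0, 0, -0.06], 0.05],
  [[0, 0, 0], [0, 0, -0.09], 0.05],
  [[0, 0, 0], [0, 0, -0.12], 0.05],
  [[0, 0, 0], [0, 0, -0.15], 0.05],
])

```text
time_s: 5.33
tool_pos: [0.5251, 0.1518, 0.0949]
tool_rot: [180.0, -0.1, 28.1]
force: [0.7, 0.3, 4.1]
grip_width: 0.0587
```

```bash
python3 st.py
```

```text
5.3333 [0.5251 0.1518 0.0949] [ 1.80e+02 -1.00e-01  2.81e+01] F [0.7 0.3 4.1] M [ 0.04 -0.07 -0.03] w 0.0587 q7 6.2
```

Emit:
send_rows([
  [[0, 0, 0], [0, 0, -0.03], 0.05],
  [[0, 0, 0], [0, 0, -0.06], 0.05],
  [[0, 0, 0], [0, 0, -0.09], 0.05],
  [[0, 0, 0], [0, 0, -0.12], 0.05],
  [[0, 0, 0], [0, 0, -0.15], 0.05],
])

```text
time_s: 5.75
tool_pos: [0.5251, 0.1518, 0.095]
tool_rot: [180.0, -0.1, 36.7]
force: [0.8, -0.1, 3.4]
grip_width: 0.0588
```

```bash
python3 st.py
```

```text
5.75 [0.5251 0.1518 0.095 ] [ 1.80e+02 -1.00e-01  3.67e+01] F [ 0.8 -0.1  3.4] M [ 0.03 -0.01  0.01] w 0.0588 q7 14.6
```

Emit:
send_rows([
  [[0, 0, 0], [0, 0, -0.03], 0.05],
  [[0, 0, 0], [0, 0, -0.06], 0.05],
  [[0, 0, 0], [0, 0, -0.09], 0.05],
  [[0, 0, 0], [0, 0, -0.12], 0.05],
  [[0, 0, 0], [0, 0, -0.12], 0.05],
])

```text
time_s: 6.17
tool_pos: [0.5251, 0.1518, 0.0949]
tool_rot: [180.0, -0.1, 43.5]
force: [0.3, -0.9, 5.2]
grip_width: 0.0591
```

```bash
python3 st.py
```

```text
6.1667 [0.5251 0.1518 0.0949] [ 1.80e+02 -1.00e-01  4.35e+01] F [ 0.3 -0.9  5.2] M [ 0.1  -0.06  0.01] w 0.0591 q7 21.3
```

Emit:
send_rows([
  [[0, 0, 0], [0, 0, -0.03], 0.05],
  [[0, 0, 0], [0, 0, -0.06], 0.05],
  [[0, 0, 0], [0, 0, -0.09], 0.05],
  [[0, 0, 0], [0, 0, -0.12], 0.05],
  [[0, 0, 0], [0, 0, -0.12], 0.05],
])

```text
time_s: 6.58
tool_pos: [0.525, 0.1518, 0.0949]
tool_rot: [180.0, -0.1, 50.4]
force: [0.3, -0.1, 4.8]
grip_width: 0.0587
```

```bash
python3 st.py
```

```text
6.5833 [0.525  0.1518 0.0949] [ 1.80e+02 -1.00e-01  5.04e+01] F [ 0.3 -0.1  4.8] M [ 0.09 -0.09 -0.  ] w 0.0587 q7 28.0
```

Emit:
send_rows([
  [[0, 0, 0], [0, 0, -0.03], 0.05],
  [[0, 0, 0], [0, 0, -0.06], 0.05],
  [[0, 0, 0], [0, 0, -0.09], 0.05],
  [[0, 0, 0], [0, 0, -0.12], 0.05],
  [[0, 0, 0], [0, 0, -0.12], 0.05],
])

```text
time_s: 7.0
tool_pos: [0.525, 0.1518, 0.095]
tool_rot: [180.0, -0.1, 57.2]
force: [-0.1, -0.4, 5.3]
grip_width: 0.0589
```

```bash
python3 st.py
```

```text
7.0 [0.525  0.1518 0.095 ] [ 1.80e+02 -1.00e-01  5.72e+01] F [-0.1 -0.4  5.3] M [ 0.06 -0.11  0.01] w 0.0589 q7 34.8
```

112° turned so far, still no moment.

Emit:
send_rows([
  [[0, 0, 0], [0, 0, -0.03], 0.05],
  [[0, 0, 0], [0, 0, -0.06], 0.05],
  [[0, 0, 0], [0, 0, -0.09], 0.05],
  [[0, 0, 0], [0, 0, -0.12], 0.05],
  [[0, 0, 0], [0, 0, -0.12], 0.05],
])

```text
time_s: 7.42
tool_pos: [0.5249, 0.1512, 0.0949]
tool_rot: [180.0, -0.0, 64.0]
force: [-0.1, -1.7, 7.1]
grip_width: 0.0586
```

```bash
python3 st.py
```

```text
7.4167 [0.5249 0.1512 0.0949] [180.  -0.  64.] F [-0.1 -1.7  7.1] M [-0.03 -0.   -0.46] w 0.0586 q7 41.4
```

Emit:
send_rows([
  [[0, 0, 0], [0, 0, -0.03], 0.05],
  [[0, 0, 0], [0, 0, -0.06], 0.05],
  [[0, 0, 0], [0, 0, -0.09], 0.05],
  [[0, 0, 0], [0, 0, -0.09], 0.05],
  [[0, 0, 0], [0, 0, -0.09], 0.05],
])

```text
time_s: 7.83
tool_pos: [0.5246, 0.1512, 0.0948]
tool_rot: [-180.0, -0.0, 69.0]
force: [-1.0, 0.7, 5.1]
grip_width: 0.0591
```

```bash
python3 st.py
```

```text
7.8333 [0.5246 0.1512 0.0948] [-180.   -0.   69.] F [-1.   0.7  5.1] M [-0.    0.13 -1.1 ] w 0.0591 q7 46.3
```

Hard stop felt: Mz went from −0.46 to −1.1 N·m, starting near yaw 62°. I'll back off to yaw 56°. That leaves the cap 6 to 13° short of the stop, depending on how much it slipped in the jaws.

Emit:
send_rows([
  [[0, 0, 0], [0, 0, 0.06], 0.05],
  [[0, 0, 0], [0, 0, 0.12], 0.05],
  [[0, 0, 0], [0, 0, 0.18], 0.05],
  [[0, 0, 0], [0, 0, 0.225], 0.05],
  [[0, 0, 0], [0, 0, 0.225], 0.05],
])

```text
time_s: 8.25
tool_pos: [0.5246, 0.1516, 0.0948]
tool_rot: [180.0, -0.0, 56.2]
force: [-0.4, -0.6, 4.4]
grip_width: 0.0594
```

```bash
python3 st.py
```

```text
8.25 [0.5246 0.1516 0.0948] [180.   -0.   56.2] F [-0.4 -0.6  4.4] M [ 0.06  0.02 -0.05] w 0.0594 q7 33.7
```

Emit:
send_rows([
  [[0, 0, -0.001], [0, 0, 0], 0.05],
  [[0, 0, -0.002], [0, 0, 0], 0.05],
  [[0, 0, -0.004], [0, 0, 0], 0.05],
  [[0, 0, -0.006], [0, 0, 0], 0.05],
  [[0, 0, -0.006], [0, 0, 0], 0.05],
])

```text
time_s: 8.67
tool_pos: [0.5243, 0.1515, 0.1006]
tool_rot: [-180.0, 0.0, 56.4]
force: [-0.2, -0.2, -0.8]
grip_width: 0.0589
```

```bash
python3 st.py
python3 - <<'E'
from h import *
s=shot("side"); crop(s,180,160,300,250,6,"s6")
w=shot("wrist"); crop(w,110,140,400,300,2.7,"w6")
E
```

```text
8.6667 [0.5243 0.1515 0.1006] [-180.     0.    56.4] F [-0.2 -0.2 -0.8] M [ 0.11 -0.02  0.03] w 0.0589 q7 34.1
```

View pics/s6.png

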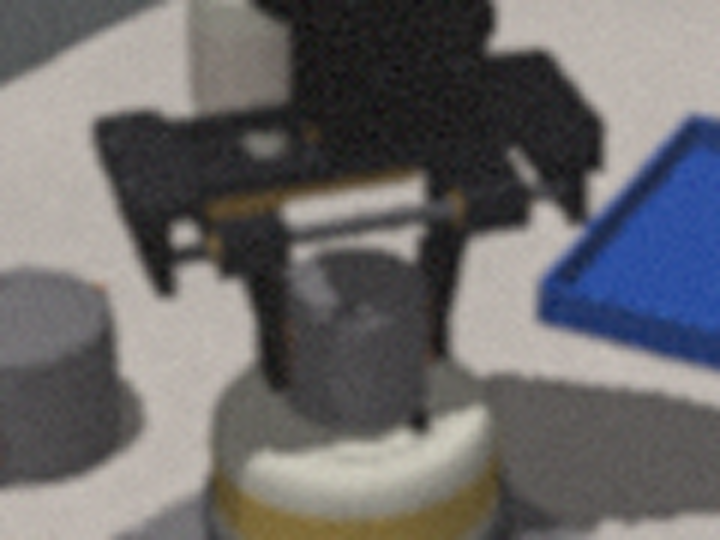

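View pics/w6.png

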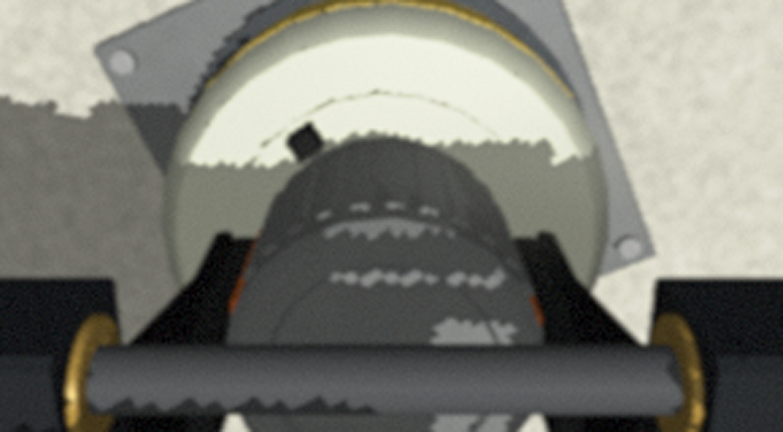

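It is rising freely: up 6 mm with no downward pull. I'll keep lifting straight up.

Emit:
send_rows([
  [[0, 0, -0.008], [0, 0, 0], 0.05],
  [[0, 0, -0.016], [0, 0, 0], 0.05],
  [[0, 0, -0.026], [0, 0, 0], 0.05],
  [[0, 0, -0.038], [0, 0, 0], 0.05],
  [[0, 0, -0.05], [0, 0, 0], 0.05],
])

```text
time_s: 9.18
tool_pos: [0.5246, 0.1517, 0.1522]
tool_rot: [180.0, -0.0, 56.4]
force: [0.4, 0.1, -1.7]
grip_width: 0.059
```

Emit:
send_rows([
  [[0, 0, -0.012], [0, 0, 0], 0.05],
  [[0, 0, -0.025], [0, 0, 0], 0.05],
  [[0, 0, -0.04], [0, 0, 0], 0.05],
  [[0, 0, -0.05], [0, 0, 0], 0.05],
  [[0, 0, -0.05], [0, 0, 0], 0.05],
])

```text
time_s: 9.6
tool_pos: [0.5261, 0.1522, 0.2039]
tool_rot: [179.8, -0.2, 56.4]
force: [0.2, -0.4, -0.9]
grip_width: 0.0589
```

```bash
python3 st.py
python3 - <<'E'
from h import *
s=shot("side"); crop(s,170,110,370,260,4,"s7")
c=shot("scene"); crop(c,100,130,300,290,4,"c7")
E
```

```text
9.6 [0.5261 0.1522 0.2039] [179.8  -0.2  56.4] F [ 0.2 -0.4 -0.9] M [ 0.12 -0.03  0.06] w 0.0589 q7 35.6
```

View pics/s7.png

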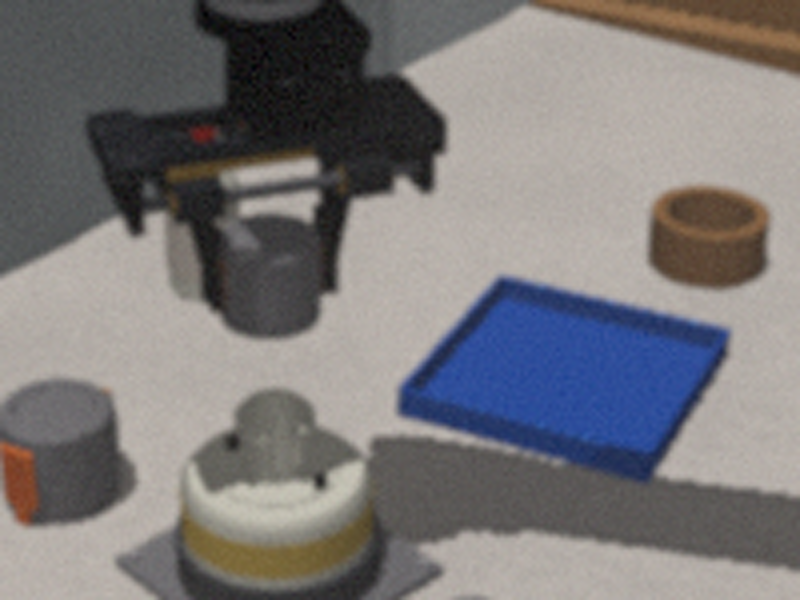

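View pics/c7.png

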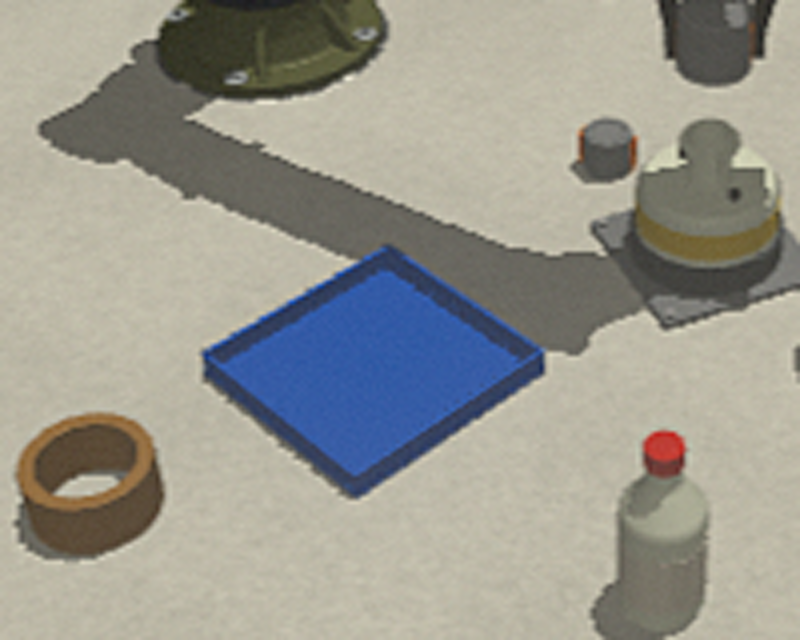

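Run:
```python
from h import *
c=shot("scene"); s=shot("side")
for z,pts in ((.024,((388,246),(545,354),(355,478),(204,355))),):
    P=np.array([onz(c,100+u/4,130+v/4,z)[:2] for u,v in pts]); print(P.round(4),P.mean(0),np.linalg.norm(np.diff(P,axis=0),axis=1))
pts=((507,278),(729,333),(641,462),(401,396))
P=np.array([onz(s,170+u/4,110+v/4,.024)[:2] for u,v in pts]); print(P.round(4),P.mean(0),np.linalg.norm(np.diff(P,axis=0),axis=1))
# floor quad mask centre by bright blue in scene
# cap bottom in side: bottom rim ellipse center; cap top at
print("cap bottom side", [onz(s,170+270/4,110+v/4,z) for v,z in ((312,.191),)], "scene cap?")
```

```text
[[ 0.3918 -0.075 ]
 [ 0.5789 -0.0395]
 [ 0.6126 -0.2233]
 [ 0.4295 -0.2579]] [ 0.5032223  -0.14890211] [0.19051728 0.18684852 0.18638126]
[[ 0.598  -0.2246]
 [ 0.4187 -0.2561]
 [ 0.3859 -0.0672]
 [ 0.5623 -0.0338]] [ 0.49124414 -0.14543365] [0.1820531  0.19180189 0.17953222]
cap bottom side [array([0.5262244 , 0.14981442, 0.191     ])] scene cap?
```

The cap is off the neck and upright in the jaws at crop (270,280) in the side view. The bare neck stands at (275,430). The two views put the tray's centre near (0.498, −0.147), about 12 mm apart, which is well inside tolerance. I'll carry it over now.

Emit:
send_rows([
  [[-0.01, 0.005, 0], [0, 0, 0], 0.05],
  [[-0.026, 0.014, 0], [0, 0, 0], 0.05],
  [[-0.046, 0.025, 0], [0, 0, 0], 0.05],
  [[-0.066, 0.0355, 0], [0, 0, 0], 0.05],
  [[-0.088, 0.047, 0], [0, 0, 0], 0.05],
])

```text
time_s: 10.22
tool_pos: [0.5142, 0.0508, 0.1997]
tool_rot: [-179.9, 0.1, 56.5]
force: [-0.1, -1.2, -0.8]
grip_width: 0.0588
```

Emit:
send_rows([
  [[-0.02, 0.011, 0], [0, 0, 0], 0.05],
  [[-0.04, 0.0215, 0], [0, 0, 0], 0.05],
  [[-0.06, 0.032, 0], [0, 0, 0], 0.05],
  [[-0.08, 0.043, 0], [0, 0, 0], 0.05],
  [[-0.1, 0.0535, 0], [0, 0, 0], 0.05],
])

```text
time_s: 10.63
tool_pos: [0.5033, -0.0627, 0.1998]
tool_rot: [-179.9, 0.1, 56.4]
force: [0.9, -0.3, -1.2]
grip_width: 0.0591
```

Emit:
send_rows([
  [[-0.02, 0.011, 0], [0, 0, 0], 0.05],
  [[-0.04, 0.0215, 0], [0, 0, 0], 0.05],
  [[-0.058, 0.031, 0], [0, 0, 0], 0.05],
  [[-0.07, 0.038, 0], [0, 0, 0], 0.05],
  [[-0.076, 0.041, 0], [0, 0, 0], 0.05],
])

```text
time_s: 11.05
tool_pos: [0.495, -0.15, 0.1998]
tool_rot: [-179.9, 0.1, 56.2]
force: [0.5, 0.5, -0.9]
grip_width: 0.0592
```

```bash
python3 st.py
python3 - <<'E'
from h import *
s=shot("side"); crop(s,220,90,400,240,4,"s8")
c=shot("scene"); crop(c,100,130,300,290,4,"c8")
w=shot("wrist","w8")
E
```

```text
11.05 [ 0.495  -0.15    0.1998] [-1.799e+02  1.000e-01  5.620e+01] F [ 0.5  0.5 -0.9] M [ 0.05 -0.05 -0.03] w 0.0592 q7 69.9
```

View pics/s8.png

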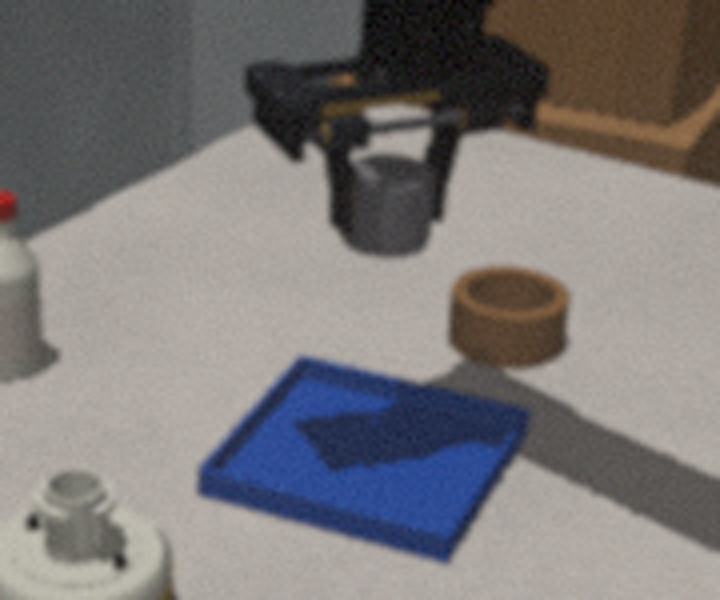

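View pics/c8.png

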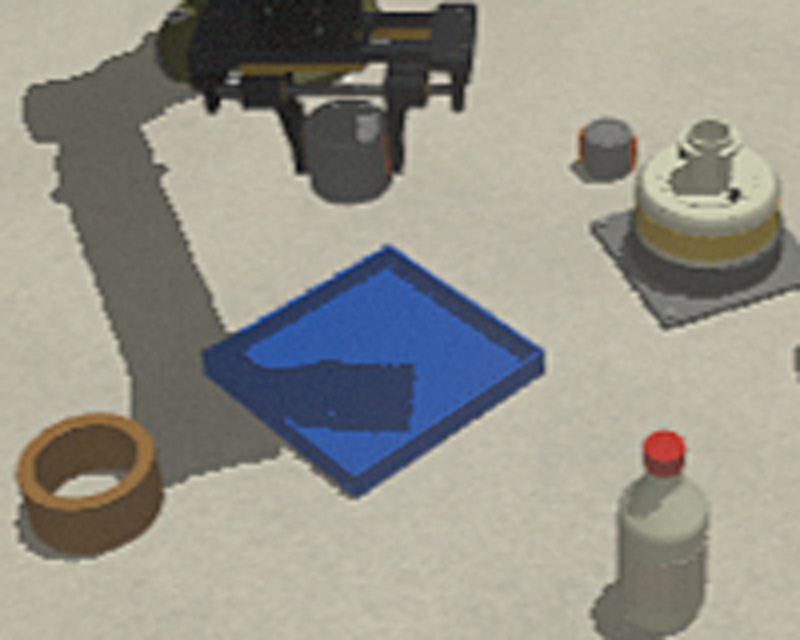

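View pics/w8.png

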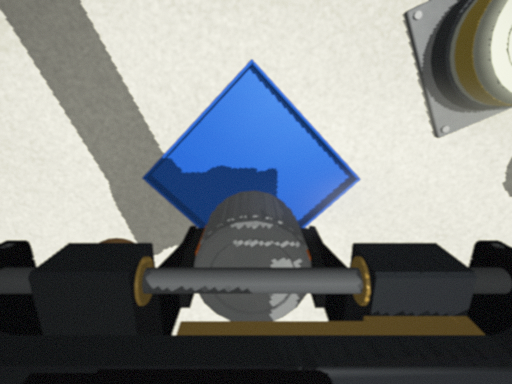

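Run:
```python
from h import *
w=shot("wrist")
a,b,t=[onz(w,*p,.024)[:2] for p in ((143,178),(359,178),(251,60))]
print(a,b,t,(a+b)/2,np.linalg.norm(a-b))
```

```text
[ 0.42433274 -0.25931321] [ 0.57099264 -0.0391873 ] [ 0.38783446 -0.07586764] [ 0.49766269 -0.14925026] 0.26450811561233745
```

The tray's centre from the wrist view is (0.4977, −0.1493), with a diagonal of 264 mm, and the cap is within 3 mm of it. Lowering now.

Emit:
send_rows([
  [[0, 0, 0.015], [0, 0, 0], 0.05],
  [[0, 0, 0.035], [0, 0, 0], 0.05],
  [[0, 0, 0.06], [0, 0, 0], 0.05],
  [[0, 0, 0.085], [0, 0, 0], 0.05],
  [[0, 0, 0.11], [0, 0, 0], 0.05],
])

```text
time_s: 11.67
tool_pos: [0.4969, -0.1449, 0.0897]
tool_rot: [180.0, -0.0, 56.6]
force: [1.3, -0.1, -0.3]
grip_width: 0.0592
```

Emit:
send_rows([
  [[0, 0, 0.02], [0, 0, 0], 0.05],
  [[0, 0, 0.038], [0, 0, 0], 0.05],
  [[0, 0, 0.05], [0, 0, 0], 0.05],
  [[0, 0, 0.058], [0, 0, 0], 0.05],
  [[0, 0, 0.06], [0, 0, 0], 0.05],
])

```text
time_s: 12.08
tool_pos: [0.4959, -0.1456, 0.0294]
tool_rot: [-179.9, 0.0, 56.5]
force: [-0.2, 0.3, -1.9]
grip_width: 0.0591
```

Emit:
send_rows([
  [[0, 0, 0.001], [0, 0, 0], 0.05],
  [[0, 0, 0.002], [0, 0, 0], 0.05],
  [[0, 0, 0.004], [0, 0, 0], 0.05],
  [[0, 0, 0.006], [0, 0, 0], 0.05],
  [[0, 0, 0.006], [0, 0, 0], 0.05],
])

```text
time_s: 12.5
tool_pos: [0.4966, -0.1467, 0.0247]
tool_rot: [180.0, -0.0, 56.4]
force: [-0.8, 0.9, -1.3]
grip_width: 0.0588
```

```bash
python3 st.py
python3 - <<'E'
from h import *
s=shot("side"); crop(s,240,150,390,260,5,"s9")
E
```

```text
12.5 [ 0.4966 -0.1467  0.0247] [180.   -0.   56.4] F [-0.8  0.9 -1.3] M [ 0.11 -0.01  0.04] w 0.0588 q7 69.2
```

View pics/s9.png

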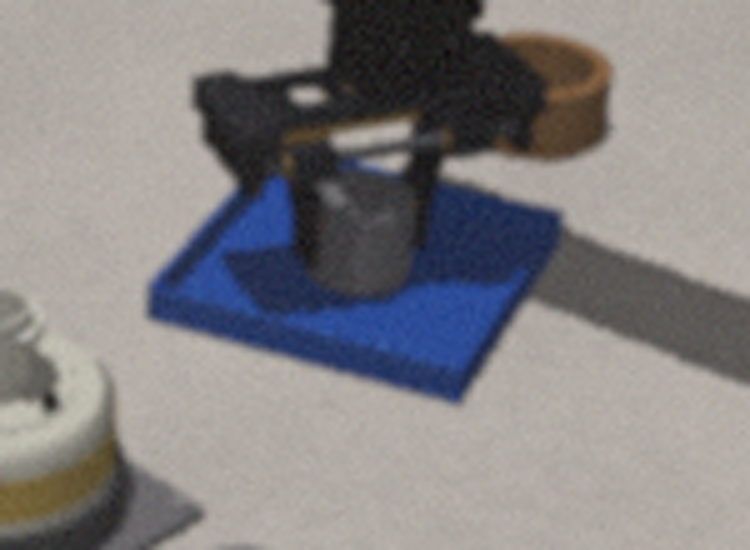

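Emit:
send_rows([
  [[0, 0, 0.002], [0, 0, 0], 0.05],
  [[0, 0, 0.004], [0, 0, 0], 0.05],
  [[0, 0, 0.006], [0, 0, 0], 0.05],
  [[0, 0, 0.006], [0, 0, 0], 0.05],
  [[0, 0, 0.006], [0, 0, 0], 0.05],
])

```text
time_s: 12.97
tool_pos: [0.4963, -0.1466, 0.0183]
tool_rot: [-180.0, 0.0, 56.4]
force: [0.5, 0.3, -1.2]
grip_width: 0.0592
```

```bash
python3 st.py
```

```text
12.9667 [ 0.4963 -0.1466  0.0183] [-180.     0.    56.4] F [ 0.5  0.3 -1.2] M [ 0.11 -0.08 -0.02] w 0.0592 q7 69.1
```

Emit:
send_rows([
  [[0, 0, 0.0005], [0, 0, 0], 0.05],
  [[0, 0, 0.001], [0, 0, 0], 0.05],
  [[0, 0, 0.0015], [0, 0, 0], 0.05],
  [[0, 0, 0.0015], [0, 0, 0], 0.05],
  [[0, 0, 0.0015], [0, 0, 0], 0.05],
])

```text
time_s: 13.38
tool_pos: [0.4965, -0.1466, 0.0171]
tool_rot: [180.0, 0.0, 56.4]
force: [0.6, 0.9, -1.2]
grip_width: 0.0589
```

```bash
python3 st.py
```

```text
13.3833 [ 0.4965 -0.1466  0.0171] [180.    0.   56.4] F [ 0.6  0.9 -1.2] M [ 0.13 -0.07  0.02] w 0.0589 q7 69.1
```

Emit:
send_rows([
  [[0, 0, 0.0005], [0, 0, 0], 0.05],
  [[0, 0, 0.001], [0, 0, 0], 0.05],
  [[0, 0, 0.001], [0, 0, 0], 0.05],
  [[0, 0, 0.001], [0, 0, 0], 0.05],
  [[0, 0, 0.001], [0, 0, 0], 0.05],
])

```text
time_s: 13.8
tool_pos: [0.4966, -0.1467, 0.0168]
tool_rot: [180.0, -0.0, 56.4]
force: [-2.6, 1.4, 5.5]
grip_width: 0.0594
```

```bash
python3 st.py
```

```text
13.8 [ 0.4966 -0.1467  0.0168] [180.   -0.   56.4] F [-2.6  1.4  5.5] M [ 0.17  0.41 -0.03] w 0.0594 q7 69.1
```

The cap touched down at TCP z 0.0168 m, as predicted, with 5.5 N upward. I'll let go gently.

Emit:
send_rows([
  [[0, 0, 0], [0, 0, 0], 0.062],
  [[0, 0, 0], [0, 0, 0], 0.066],
  [[0, 0, 0], [0, 0, 0], 0.07],
  [[0, 0, 0], [0, 0, 0], 0.076],
  [[0, 0, 0], [0, 0, 0], 0.084],
])

```text
time_s: 14.22
tool_pos: [0.4967, -0.1467, 0.016]
tool_rot: [180.0, -0.0, 56.4]
force: [-0.4, 0.1, -0.9]
grip_width: 0.076
```

Emit:
send_rows([
  [[0, 0, 0], [0, 0, 0], 0.084],
  [[0, 0, 0], [0, 0, 0], 0.084],
  [[0, 0, 0], [0, 0, 0], 0.084],
  [[0, 0, 0], [0, 0, 0], 0.084],
  [[0, 0, 0], [0, 0, 0], 0.084],
])

```text
time_s: 14.63
tool_pos: [0.4965, -0.1467, 0.016]
tool_rot: [-180.0, 0.0, 56.4]
force: [-0.3, 0.6, -0.6]
grip_width: 0.0834
```

```bash
python3 st.py
python3 - <<'E'
from h import *
s=shot("side"); crop(s,240,150,390,260,5,"s10")
w=shot("wrist"); crop(w,110,140,400,300,2.7,"w10")
E
```

```text
14.6333 [ 0.4965 -0.1467  0.016 ] [-180.     0.    56.4] F [-0.3  0.6 -0.6] M [ 0.05 -0.01 -0.02] w 0.0834 q7 69.1
```

View pics/s10.png

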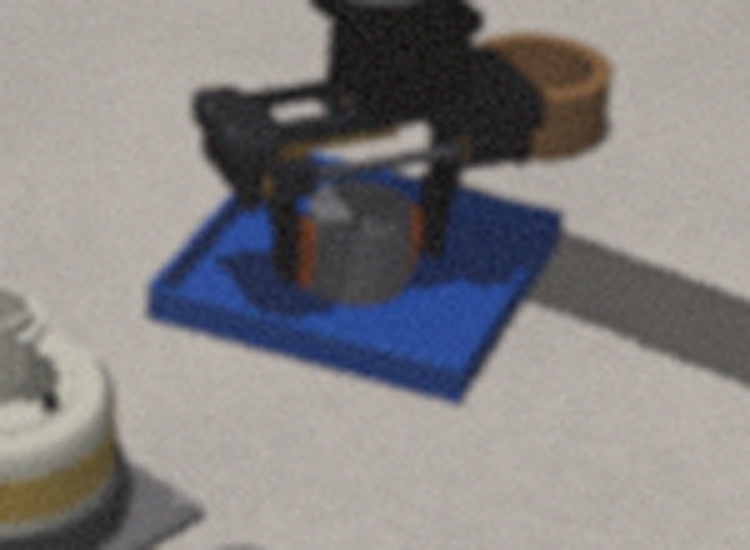

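View pics/w10.png

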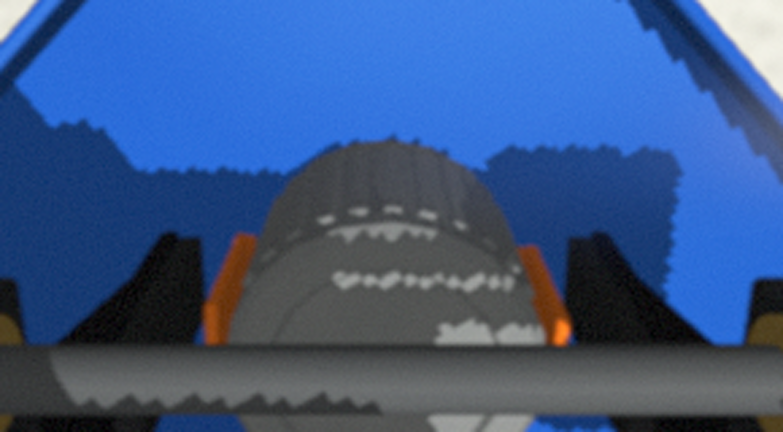

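Both tabs have sprung out, at crop (230,290) and (545,290), and the cap stands on the floor of the tray. The left finger is a little close, so I'll open fully, nudge 2 mm and retreat upward.

Emit:
send_rows([
  [[0, 0, 0], [0, 0, 0], 0.087],
  [[0, 0, 0], [0, 0, 0], 0.087],
  [[-0.001, 0, 0], [0, 0, 0], 0.087],
  [[-0.001, 0, -0.005], [0, 0, 0], 0.087],
  [[-0.001, 0, -0.012], [0, 0, 0], 0.087],
])

```text
time_s: 15.15
tool_pos: [0.4953, -0.1474, 0.0279]
tool_rot: [-179.9, 0.0, 56.4]
force: [-0.4, 0.3, -0.6]
grip_width: 0.0867
```

Emit:
send_rows([
  [[0, 0, -0.015], [0, 0, 0], 0.087],
  [[0, 0, -0.035], [0, 0, 0], 0.087],
  [[0, 0, -0.06], [0, 0, 0], 0.087],
  [[0, 0, -0.085], [0, 0, 0], 0.087],
  [[0, 0, -0.11], [0, 0, 0], 0.087],
])

```text
time_s: 15.57
tool_pos: [0.496, -0.1475, 0.14]
tool_rot: [180.0, -0.0, 56.4]
force: [-0.1, -0.3, -0.8]
grip_width: 0.0872
```

Emit:
send_rows([
  [[0, 0, -0.02], [0, 0, 0], 0.087],
  [[0, 0, -0.04], [0, 0, 0], 0.087],
  [[0, 0, -0.06], [0, 0, 0], 0.087],
  [[0, 0, -0.07], [0, 0, 0], 0.087],
  [[0, 0, -0.07], [0, 0, 0], 0.087],
])

```text
time_s: 15.98
tool_pos: [0.4976, -0.1479, 0.2113]
tool_rot: [179.7, -0.1, 56.4]
force: [0.8, -0.1, -0.3]
grip_width: 0.0869
```

```bash
python3 st.py
python3 - <<'E'
from h import *
s=shot("side"); crop(s,200,130,390,260,4,"s11")
c=shot("scene","c11")
w=shot("wrist"); crop(w,110,40,400,240,2.7,"w11")
E
```

```text
15.9833 [ 0.4976 -0.1479  0.2113] [ 1.797e+02 -1.000e-01  5.640e+01] F [ 0.8 -0.1 -0.3] M [ 0.08 -0.09 -0.  ] w 0.0869 q7 69.9
```

View pics/s11.png

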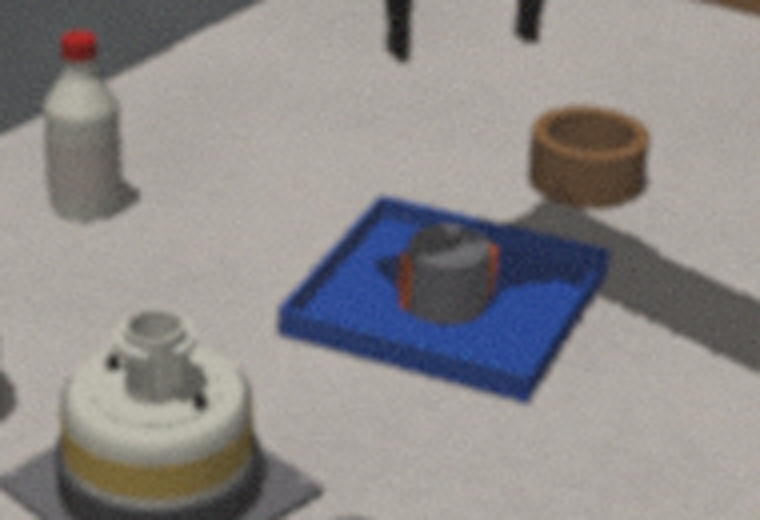

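View pics/c11.png

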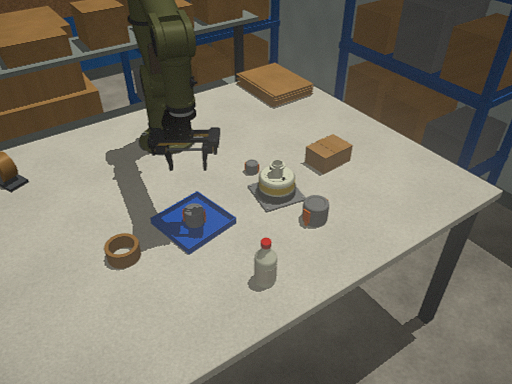

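View pics/w11.png

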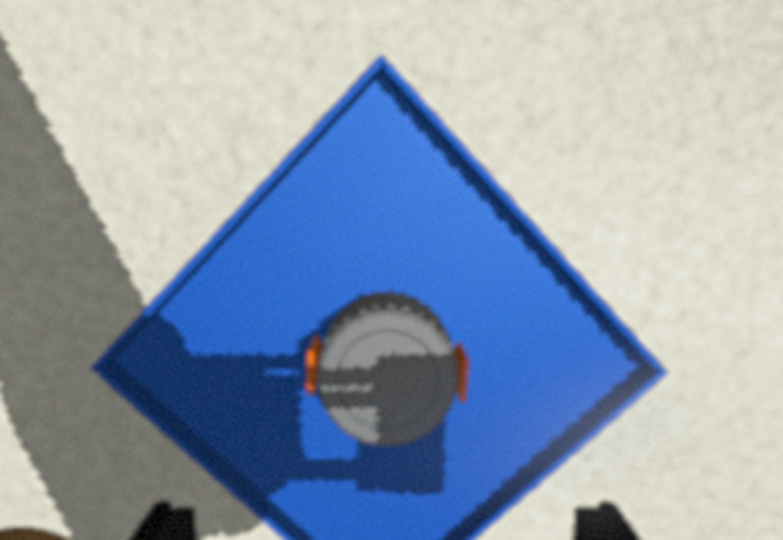

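The cap stands upright at the tray's centre (wrist crop (385,370)), with both orange tabs out. The arm is well clear, and the tape, carton and bottle sit at the same pixels as at the start. I'll hand the job in.

```bash
python3 -c "
from cell import env
print(env.sign_off())"
```

```text
the job is handed in; nothing more can be done
None
```

The cap is off the jar and standing right way up near the centre of the blue tray, released. I handed the job in at about 16 s; sign-off gives no verdict.

- **Removal:** I squeezed both tabs at 28 N until the jaws read 59 mm. I turned the cap counter-clockwise until the hard stop, about 118° round, where the twisting moment reached −1.1 N·m. Then I backed off 6 to 13° and lifted it straight up, with almost no resistance.
- **Placing:** It touched down with 5.5 N before I opened the jaws.
- **Last checks:** The cap sat within about 5 mm of the tray's centre, and both tabs were out. The gripper was more than 10 cm above the cap with no contact force. The tape, carton and bottle had not visibly moved.
- **What disagreed:** The scene and side views put the tray's centre about 12 mm apart. The wrist view settled it at (0.498, −0.149), well inside the allowed range. The cap also slipped a few degrees in the jaws against the hard stop, which did no harm.

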